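# Put the dried whetstones back in their holders

### The job

The four whetstones have dried in a criss-cross stack on the drying board: take the stack apart and put each stone back in the holder of its own colour, lying flat on the base, lengthwise between the end stops and not hanging over the sides. Set the stones down rather than dropping them, let none fall off the stack, and leave the oil jar and the honing guide where they stand.

Things in the scene. Friction and masses are not known exactly. Their poses are not given: they have to be found in the camera images.
- charcoal_stone: The near-black whetstone, a loose block 140 long (its x) x 40 wide (y) x 30 high (z), 0.25 to 0.46 kg. Origin: centre of its underside. Starts in the lower layer of a criss-cross stack on a fixed wooden board (180 square, top 15 above the bench): two stones side by side, centres 84 apart, and two across them, also 84 apart. Which lies on which side of its layer varies.
- cream_stone: The pale cream whetstone, a loose block 140 long (its x) x 40 wide (y) x 30 high (z), 0.25 to 0.46 kg. Origin: centre of its underside. Starts in the lower layer of a criss-cross stack on a fixed wooden board (180 square, top 15 above the bench): two stones side by side, centres 84 apart, and two across them, also 84 apart. Which lies on which side of its layer varies.
- orange_stone: The rusty orange whetstone, a loose block 140 long (its x) x 40 wide (y) x 30 high (z), 0.25 to 0.46 kg. Origin: centre of its underside. Starts in the upper layer of a criss-cross stack on a fixed wooden board (180 square, top 15 above the bench): two stones side by side, centres 84 apart, and two across them, also 84 apart. Which lies on which side of its layer varies.
- teal_stone: The blue-green whetstone, a loose block 140 long (its x) x 40 wide (y) x 30 high (z), 0.25 to 0.46 kg. Origin: centre of its underside. Starts in the upper layer of a criss-cross stack on a fixed wooden board (180 square, top 15 above the bench): two stones side by side, centres 84 apart, and two across them, also 84 apart. Which lies on which side of its layer varies.
- charcoal_holder: The near-black stone holder, fixed to the bench: a flat near-black base 180 long (its x) x 60 wide (y), top face 10 above the bench, open along its long sides; at each end a bare steel stop 10 thick rises 9 above the base, 160 clear between the stops. Origin: centre of its underside, at bench height.
- cream_holder: The pale cream stone holder, fixed to the bench: a flat pale cream base 180 long (its x) x 60 wide (y), top face 10 above the bench, open along its long sides; at each end a bare steel stop 10 thick rises 9 above the base, 160 clear between the stops. Origin: centre of its underside, at bench height.
- orange_holder: The rusty orange stone holder, fixed to the bench: a flat rusty orange base 180 long (its x) x 60 wide (y), top face 10 above the bench, open along its long sides; at each end a bare steel stop 10 thick rises 9 above the base, 160 clear between the stops. Origin: centre of its underside, at bench height.
- teal_holder: The blue-green stone holder, fixed to the bench: a flat blue-green base 180 long (its x) x 60 wide (y), top face 10 above the bench, open along its long sides; at each end a bare steel stop 10 thick rises 9 above the base, 160 clear between the stops. Origin: centre of its underside, at bench height.
- oil_jar: Bystander: a closed amber glass oil jar with a dark lid, loose and upright, 60 diameter, 75 high, origin at the centre of its underside. Not to be moved.
- honing_guide: Bystander: a small brass honing guide, loose, about 45 (x) x 80 (y) x 28 high, origin under its centre. Not to be moved.

How it is judged:
By the outcome, as a careful person would: the job done as asked, in the order asked, and still so for the second after the job is handed in, with the robot touching nothing.
It also fails if it takes over 115 s, if anything falls off the work surface, if the arm or the gripper's body presses on something with over 40 N, if the wrist force passes 120 N, or if a joint passes its speed limit or range.

### The arm

A 6-joint arm with a two-finger parallel gripper is mounted at the origin on the work surface. World frame = base frame: x ahead of the robot, y to its left, z up, the work surface at z = 0. Lengths are in mm, angles in rad, forces in N, time in s.
With the tool pointing down it reaches from about 400 to 925 mm from the base axis. Payload 12.5 kg.
Tool frame: the origin (TCP) lies on the front face of the gripper's body, between the roots of the fingers; the fingertips stand 78 mm ahead of it and the grasp point (between the pads) lies 59 mm ahead of it (env.nose_length is the distance from the TCP to the fingertips, in mm); z points along the fingers, y is the line along which they close (so a half turn about z gives the same grasp; the last joint's range is limited). The gripper opens to 95 mm and grips with 3 to 60 N. Pads are 20 mm wide; open, the fingers measure 119 mm over their backs; the gripper's body (75 mm by 180 mm) begins 59 mm behind the grasp point.
Start: joints at [-1.438, 0.491, 1.559, -0, 1.092, -0.106], TCP at [147.857, -607.269, 292.261] pointing down, gripper open.
Joint ranges: [-3.1, 3.1], [-0.84, 2.19], [0.05, 2.79], [-1.13, 4.28], [0.06, 2.93], [-2.69, 2.69]. Speed limits (rad/s): [2.22, 2.22, 2.79, 3.14, 3.14, 3.14].

### API

Orientations are given as [roll, pitch, yaw] about the fixed x, y, z axes, in that order (R = Rz(yaw) Ry(pitch) Rx(roll)).
In Python, from cell import env gives the robot as it stands.
- The arm moves only by the tool jog_arm, never from a script. Its argument "motion" is a list of rows, each a list of 7 numbers: the turn, a rotation vector about the tool's x, y, z in degrees, then the shift along the tool's x, y, z in mm, then the finger opening in mm, from 0 to 95.1. In form: [[wx, wy, wz, x, y, z, hand], ...]. A call has 1 to 10 rows; each row shifts and turns the commanded pose from where the row before left it, along the tool's axes as they then stand; what a row does not reach is not made up. A row lasts 1/8 s, in which the tool goes at most 62.5 mm and 10.7 degrees, less where a joint would pass 70% of its speed; a pose out of reach is approached as far as the arm can. A call is refused whole if a number of a shift passes 62.5 or a number of a turn 10.7, either way. A call with a gripper value outside its range is refused whole. The fingers move at their own pace and stop on an object; the grip force is fixed at half the most. Time passes only in rows, so rows that do not move let the fingers close. It gives the time, the measured TCP pose, the force, the opening and the grip force at its end, in the units of the state.
- env.state(): the state, without advancing time (a new reading comes with each control period).
- env.read_camera(name): name is "side" or "top"; returns a dict with "color" (420x560x3 uint8, red, green, blue), "z_map" (420x560 float32, mm along the optical axis (not along the pixel's ray), 0 where there is no reading), "camera_matrix" (3x3 intrinsics, pixels), "world_to_cam" (4x4, takes a point from world to camera coordinates). Camera axes: x right, y up, looking along -z (the intrinsics and any distortion apply to the point x, -y, -z); pixel columns grow to the right and rows downward; lengths in mm; the calibration is good to about 2 mm. A picture is of the moment at which its call begins.
- env.job_done(): hands the job in; it is judged then, once.
Trained networks look in the newest picture that a camera, given by its name, has taken for a name from the list of things; names that differ only in an ending like _2 or _b are one class to them, and where a whole thing is asked for, a point or a joint stands for the part that bears it (a point fixed in the world has none). Each returns a list of dicts, best first, with "score" (0 to 1); they miss things now and then, are a little off and sometimes report something else, mostly with a low value. They report only what shows in the picture. A call takes as long as a camera call.
- env.recognise(camera, thing): "location" ([column, row] in pixels, amid what is visible of it).
The state is a dict: "t": time; "joints": joint angles; "qvel": joint speeds; "tau": joint torques, N m; "eef_pos": TCP position; "tcp_rot": TCP orientation; "ft_force": force on the tool from outside, world axes, zero at the start; "moment": the same for the moment, N m; "opening": opening from 0.0 (shut) to 1.0 (fully open); "grip_force": force on a finger pad.
Only numpy, scipy, OpenCV 4.12 (cv2) and the standard library are available. Lean on these libraries where they do the work, as an engineer would, in place of code of your own. Each camera call takes 0.05 s, during which the arm holds its last target. There are 200 camera calls.

## Working session

There is one attempt and no reset: what is moved stays moved. The work goes in short steps, Python scripts to look and compute and a tool call to move; the robot and the scene stay as the last step left them, time stands still between calls to the robot, and variables do not carry over. Pictures are saved under pics/ and viewed, at most 14 in all, crops included, and the job is handed in when it is done.

Besides the shell and the picture viewer there is one more tool, called after "Call:" as name(argument=value, ...), one argument or row to a line, values as JSON. jog_arm: Moves the arm, as the interface text tells. Its arguments: {"type":"object","properties":{"motion":{"type":"array"}},"required":["motion"]}

```bash
mkdir -p pics; ls
cat > h.py <<'E'
import numpy as np, cv2
from cell import env
def cam(n):
    c=env.read_camera(n); return c
def world(c):
    K=c["camera_matrix"];T=np.linalg.inv(c["world_to_cam"]);z=c["z_map"]
    v,u=np.mgrid[:z.shape[0],:z.shape[1]]
    x=(u-K[0,2])/K[0,0]*z; y=(v-K[1,2])/K[1,1]*z
    P=np.stack([x,-y,-z,np.ones_like(z)],-1)@T.T
    return P[...,:3]
def save(c,n): cv2.imwrite("pics/"+n,c["color"][...,::-1])
E
python3 - <<'E'
from h import *
s=env.state();print({k:np.round(v,3).tolist() for k,v in s.items()})
a=cam("top");save(a,"top0.png");b=cam("side");save(b,"side0.png")
print(a["camera_matrix"],a["world_to_cam"])
W=world(a)
for t in ["charcoal_stone","cream_stone","orange_stone","teal_stone","charcoal_holder","cream_holder","orange_holder","teal_holder","oil_jar","honing_guide"]:
    for r in env.recognise("top",t)[:2]:
        u,v=map(int,r["location"]);print(t,round(r["score"],2),u,v,W[v,u].round(0))
E
```

```text
pics
{'t': 0.0, 'joints': [-1.438, 0.492, 1.559, 0.0, 1.092, -0.106], 'qvel': [-0.001, -0.003, -0.001, 0.0, -0.001, 0.001], 'tau': [-0.002, -61.264, -25.818, 0.069, 0.048, -0.0], 'eef_pos': [147.846, -607.105, 291.66], 'tcp_rot': [-3.14, -0.0, 0.239], 'ft_force': [0.257, 0.143, 0.181], 'moment': [-0.045, -0.014, -0.016], 'grip_force': 0.0, 'opening': 1.001}
[[495.26914478   0.         275.4108087 ]
 [  0.         495.26914478 209.26715781]
 [  0.           0.           1.        ]] [[-1.49489698e-02 -9.99749894e-01 -1.66336337e-02  3.22459645e+01]
 [ 9.98325376e-01 -1.58532926e-02  5.56337654e-02 -6.24589499e+02]
 [-5.58835489e-02 -1.57741111e-02  9.98312680e-01 -1.28616604e+03]
 [ 0.00000000e+00  0.00000000e+00  0.00000000e+00  1.00000000e+00]]
charcoal_stone 0.9 338 244 [ 532. -137.   43.]
cream_stone 0.61 372 237 [ 548. -224.   46.]
cream_stone 0.49 286 221 [594.  -5.   9.]
orange_stone 0.89 359 256 [ 502. -185.   73.]
teal_stone 0.9 357 218 [ 597. -183.   70.]
charcoal_holder 0.76 212 221 [597. 192.   8.]
cream_holder 0.97 287 223 [589.  -7.  12.]
orange_holder 0.7 423 242 [ 533. -365.    4.]
teal_holder 0.89 144 237 [557. 372.  12.]
oil_jar 0.26 339 245 [ 529. -140.   41.]
honing_guide 0.96 219 160 [757. 169.  28.]
```

View pics/top0.png

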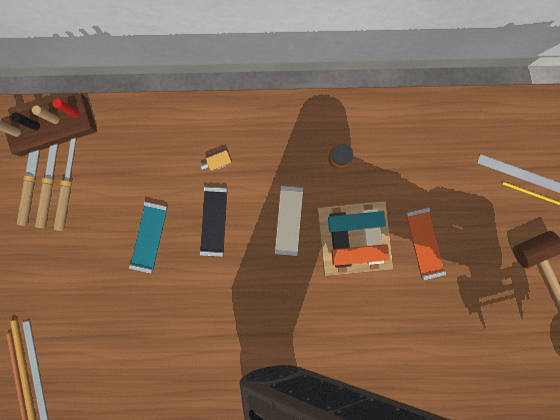

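View pics/side0.png

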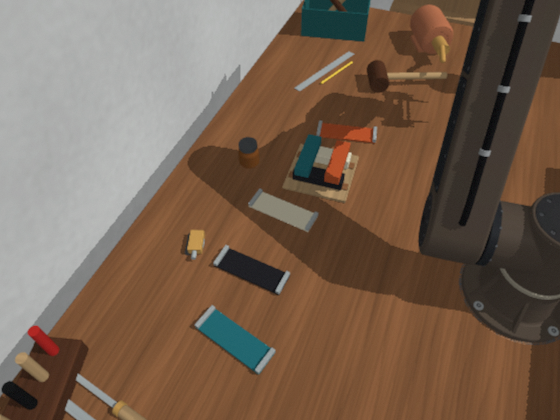

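The top view shows the stack at about (356,238) px: teal on the far side, orange on the near side, charcoal left and cream right below. From left to right the holders are teal, charcoal, cream and orange. The jar is at (341,155) and the guide at (217,160). Next I'll fit exact poses.

```bash
cat >> h.py <<'E'
def ray(c,uv,z):
    K=c["camera_matrix"];T=np.linalg.inv(c["world_to_cam"]);uv=np.atleast_2d(uv).astype(float)
    d=np.stack([(uv[:,0]-K[0,2])/K[0,0],-(uv[:,1]-K[1,2])/K[1,1],-np.ones(len(uv))],1)@T[:3,:3].T
    o=T[:3,3]; return o+d*((z-o[2])/d[:,2])[:,None]
def fit(c,mask,z):
    n,l,s,_=cv2.connectedComponentsWithStats(mask.astype(np.uint8),connectivity=4)
    k=1+np.argmax(s[1:,4]); v,u=np.nonzero(l==k)
    P=ray(c,np.c_[u,v],z)[:,:2].astype(np.float32)
    (x,y),(w,h),a=cv2.minAreaRect(P)
    if w<h: a+=90;w,h=h,w
    m=P.mean(0); a=(a+90)%180-90
    return dict(c=(round(x,1),round(y,1)),mean=m.round(1).tolist(),size=(round(w,1),round(h,1)),yaw=round(a,1),n=len(u))
def masks(c):
    H=cv2.cvtColor(c["color"],cv2.COLOR_RGB2HSV).astype(int);h,s,v=H[...,0],H[...,1],H[...,2]
    return dict(teal=(h>80)&(h<105)&(s>120),orange=((h<10))&(s>200)&(v>90),cream=(s<75)&(v>95),charcoal=(s<110)&(v<60))
E
python3 - <<'E'
from h import *
a=cam("top");M=masks(a)
def box(m,u0,v0,u1,v1):
    o=np.zeros_like(m);o[v0:v1,u0:u1]=m[v0:v1,u0:u1];return o
R={"teal_stone":("teal",(322,205,392,240),75),"orange_stone":("orange",(322,238,395,275),75),
"teal_holder":("teal",(125,195,172,275),10),"orange_holder":("orange",(402,205,450,282),10),
"cream_holder":("cream",(268,192,308,250),10),"charcoal_holder":("charcoal",(195,190,232,252),10),
"charcoal_stone":("charcoal",(326,205,352,272),45),"cream_stone":("cream",(358,228,388,249),45)}
for k,(m,b,z) in R.items(): print(k,fit(a,box(M[m],*b),z))
for n,z in(("jar",75),):print(n,ray(a,[341,155],z))
r=a["color"][185:285,110:460]; r2=a["color"][195:285,310:450]
cv2.imwrite("pics/crop.png",cv2.resize(r2[...,::-1],None,fx=5.6,fy=5.6,interpolation=cv2.INTER_NEAREST))
for k in ["cream","charcoal"]: print(a["color"][{"cream":(237,372),"charcoal":(244,338)}[k]])
E
```

```text
teal_stone {'c': (588.4, -180.0), 'mean': [588.9000244140625, -178.8000030517578], 'size': (139.6, 41.5), 'yaw': -86.5, 'n': 845}
orange_stone {'c': (528.3, -237.0), 'mean': [528.2999877929688, -237.0], 'size': (7.5, 0.0), 'yaw': 89.2, 'n': 4}
teal_holder {'c': (557.3, 361.0), 'mean': [556.9000244140625, 361.1000061035156], 'size': (158.1, 59.7), 'yaw': -13.2, 'n': 1341}
orange_holder {'c': (604.4, -347.3), 'mean': [604.4000244140625, -347.29998779296875], 'size': (0.0, 0.0), 'yaw': 0.0, 'n': 1}
cream_holder {'c': (595.3, -11.7), 'mean': [595.2000122070312, -11.600000381469727], 'size': (156.6, 59.8), 'yaw': -6.1, 'n': 1322}
charcoal_holder {'c': (596.8, 187.8), 'mean': [598.9000244140625, 188.1999969482422], 'size': (157.7, 59.7), 'yaw': -3.6, 'n': 1156}
charcoal_stone {'c': (543.5, -141.9), 'mean': [543.5, -142.10000610351562], 'size': (42.2, 41.0), 'yaw': 4.9, 'n': 267}
cream_stone {'c': (550.5, -224.3), 'mean': [550.5, -224.3000030517578], 'size': (44.9, 44.2), 'yaw': 3.7, 'n': 304}
jar [[ 756.470541  -146.0530641   75.       ]]
[165 159 143]
[47 46 52]
```

View pics/crop.png

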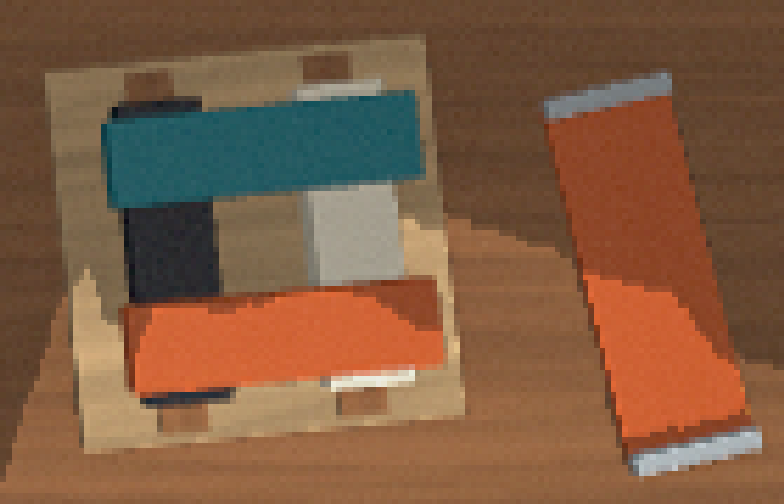

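The crop shows my orange threshold is too strict, because part of the orange stone is in shadow. I'll loosen it and plan the first pick.

```bash
sed -i 's/orange=.*(v>90),/orange=(c["color"][...,0].astype(int)-c["color"][...,1]>70)\&(h<11)\&(s>160),/' h.py
cat >> h.py <<'E'
def box(m,u0,v0,u1,v1):
    o=np.zeros_like(m);o[v0:v1,u0:u1]=m[v0:v1,u0:u1];return o
def go(x,y,z,yaw):
    "print the turn about tool z and then the shift (tool axes after the turn) to the target"
    s=env.state();p=np.array(s["eef_pos"]);ps=s["tcp_rot"][2]
    t=(np.degrees(ps)-yaw+180)%360-180
    d=np.array([x,y,z])-p;a=np.radians(yaw)
    print("t",round(s["t"],2),"turn",round(t,1),"shift",np.round([np.cos(a)*d[0]+np.sin(a)*d[1],np.sin(a)*d[0]-np.cos(a)*d[1],-d[2]],1),"rpy",np.round(np.degrees(s["tcp_rot"]),1))
E
python3 - <<'E'
from h import *
a=cam("top");M=masks(a)
print(fit(a,box(M["orange"],322,238,395,275),75));print(fit(a,box(M["orange"],402,205,450,282),10))
go(588.7,-179.5,127,93.5)
E
```

```text
{'c': (505.1, -188.8), 'mean': [504.70001220703125, -186.8000030517578], 'size': (137.6, 39.3), 'yaw': -85.1, 'n': 828}
{'c': (530.3, -368.6), 'mean': [526.2999877929688, -368.79998779296875], 'size': (155.8, 58.5), 'yaw': 12.2, 'n': 1077}
t 0.7 turn -79.8 shift [400.  466.1 165.3] rpy [180.    0.   13.7]
```

Call:
jog_arm(
  motion=[
    [0,0,-10,0,0,0,70],
    [0,0,-10,0,0,0,70],
    [0,0,-10,0,0,0,70],
    [0,0,-10,0,0,0,70],
    [0,0,-10,0,0,0,70],
    [0,0,-10,0,0,0,70],
    [0,0,-10,0,0,0,70],
    [0,0,-9.8,0,0,0,70],
  ],
)

```text
t: 1.7
eef_pos: [147.9, -607.3, 292.3]
tcp_rot: [3.142, 0.0, 1.637]
ft_force: [-0.2, 1.2, -1.2]
opening: 0.738
grip_force: 0.0
```

Call:
jog_arm(
  motion=[
    [0,0,0,36,42,0,70],
    [0,0,0,36,42,0,70],
    [0,0,0,36,42,0,70],
    [0,0,0,36,42,0,70],
    [0,0,0,36,42,0,70],
    [0,0,0,36,42,0,70],
    [0,0,0,36,42,0,70],
    [0,0,0,36,42,0,70],
    [0,0,0,36,42,10,70],
    [0,0,0,36,42,20,70],
  ],
)

```text
t: 2.95
eef_pos: [546.6, -221.1, 262.7]
tcp_rot: [3.14, 0.001, 1.632]
ft_force: [0.2, -0.8, -0.1]
opening: 0.737
grip_force: 0.0
```

Run:
```python
from h import *
a=cam("top")
P=ray(a,[[418.6,212.3],[434.5,275.7]],19);print(P,P.mean(0))
go(588.7,-179.5,127,93.5)
```

```text
[[ 611.04160307 -351.92457728   19.        ]
 [ 445.63400688 -387.90923096   19.        ]] [ 528.33780498 -369.91690412   19.        ]
t 3.0 turn 0.1 shift [ 34.9  41.7 132.6] rpy [-1.80e+02 -1.00e-01  9.36e+01]
```

Call:
jog_arm(
  motion=[
    [0,0,0,17.5,21,20,70],
    [0,0,0,17.5,21,30,70],
    [0,0,0,0,0,30,70],
    [0,0,0,0,0,20,70],
    [0,0,0,0,0,0,70],
  ],
)

```text
t: 3.62
eef_pos: [584.6, -184.7, 161.0]
tcp_rot: [-3.139, -0.001, 1.632]
ft_force: [0.2, 0.4, 0.3]
opening: 0.738
grip_force: 0.0
```

Run:
```python
from h import *
go(588.7,-179.5,127,93.5)
b=cam("side");im=b["color"][90:230,230:410]
cv2.imwrite("pics/s1.png",cv2.resize(im[...,::-1],None,fx=4,fy=4))
```

```text
t 3.62 turn -0.0 shift [ 5.   4.4 34. ] rpy [-1.799e+02 -1.000e-01  9.350e+01]
```

View pics/s1.png

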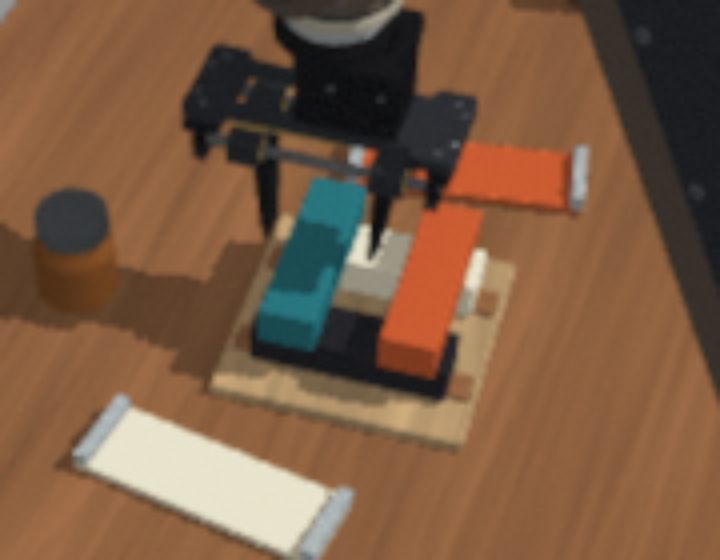

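The fingers straddle the teal stone with the gap clear. I'll descend, grip and lift a little.

Call:
jog_arm(
  motion=[
    [0,0,0,5,4.4,0,70],
    [0,0,0,0,0,17,70],
    [0,0,0,0,0,12,70],
    [0,0,0,0,0,5,70],
    [0,0,0,0,0,0,30],
    [0,0,0,0,0,0,30],
    [0,0,0,0,0,0,30],
    [0,0,0,0,0,0,30],
    [0,0,0,0,0,0,30],
  ],
)

```text
t: 4.8
eef_pos: [589.2, -179.8, 128.5]
tcp_rot: [3.141, 0.0, 1.631]
ft_force: [-0.1, -0.7, 3.4]
opening: 0.416
grip_force: 29.8
```

Call:
jog_arm(
  motion=[
    [0,0,0,0,0,-5,30],
    [0,0,0,0,0,-15,30],
    [0,0,0,0,0,-25,30],
    [0,0,0,0,0,-25,30],
    [0,0,0,0,0,-20,30],
  ],
)

```text
t: 5.42
eef_pos: [589.1, -179.6, 220.1]
tcp_rot: [3.141, 0.001, 1.632]
ft_force: [-0.3, -0.8, -4.0]
opening: 0.419
grip_force: 29.8
```

Run:
```python
from h import *
go(557.2,361.1,215,166.8)
b=cam("side");im=b["color"][90:230,230:410]
cv2.imwrite("pics/s2.png",cv2.resize(im[...,::-1],None,fx=4,fy=4))
```

```text
t 5.42 turn -73.3 shift [154.5 519.2   5.1] rpy [179.9   0.   93.5]
```

View pics/s2.png

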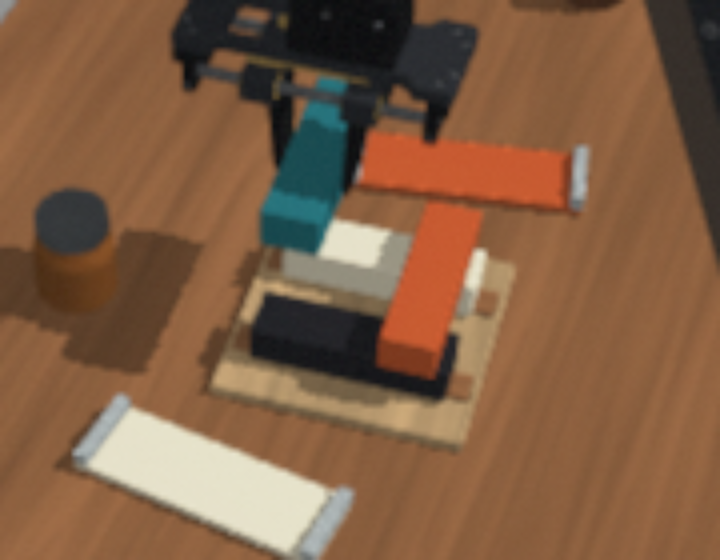

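Call:
jog_arm(
  motion=[
    [0,0,-5,0,0,0,30],
    [0,0,-10,0,0,0,30],
    [0,0,-10,0,0,0,30],
    [0,0,-10,0,0,0,30],
    [0,0,-10,0,0,0,30],
    [0,0,-10,0,0,0,30],
    [0,0,-10,0,0,0,30],
    [0,0,-8.3,0,0,0,30],
  ],
)

```text
t: 6.48
eef_pos: [588.9, -179.6, 218.4]
tcp_rot: [-3.142, -0.0, 2.916]
ft_force: [0.6, -0.3, -3.8]
opening: 0.419
grip_force: 29.8
```

Call:
jog_arm(
  motion=[
    [0,0,0,6,20,0,30],
    [0,0,0,12,40,0,30],
    [0,0,0,15,50,0,30],
    [0,0,0,15,50,0,30],
    [0,0,0,15,50,0,30],
    [0,0,0,15,50,0,30],
    [0,0,0,15,50,0,30],
    [0,0,0,15,50,0,30],
    [0,0,0,15,50,0,30],
    [0,0,0,15,50,0,30],
  ],
)

```text
t: 7.72
eef_pos: [558.7, 302.1, 218.4]
tcp_rot: [-3.142, -0.0, 2.909]
ft_force: [0.4, -0.5, -4.0]
opening: 0.419
grip_force: 29.8
```

Call:
jog_arm(
  motion=[
    [0,0,0,10.5,35,0,30],
    [0,0,0,6,24,0,30],
    [0,0,0,0,0,20,30],
    [0,0,0,0,0,30,30],
    [0,0,0,0,0,20,30],
    [0,0,0,0,0,0,30],
  ],
)

```text
t: 8.48
eef_pos: [556.8, 360.5, 146.8]
tcp_rot: [-3.139, -0.002, 2.909]
ft_force: [-0.2, 0.2, -3.4]
opening: 0.417
grip_force: 29.8
```

Run:
```python
from h import *
go(557.2,361.1,93.5,166.8)
```

```text
t 8.47 turn -0.1 shift [-0.3  0.6 53.3] rpy [-1.799e+02 -1.000e-01  1.667e+02]
```

Call:
jog_arm(
  motion=[
    [0,0,0,0,0.6,20,30],
    [0,0,0,0,0,20,30],
    [0,0,0,0,0,9,30],
    [0,0,0,0,0,2.5,30],
    [0,0,0,0,0,0,30],
    [0,0,0,0,0,0.8,30],
    [0,0,0,0,0,0,30],
  ],
)

```text
t: 9.35
eef_pos: [557.6, 361.5, 96.3]
tcp_rot: [3.141, 0.0, 2.911]
ft_force: [-0.2, -0.1, -3.4]
opening: 0.421
grip_force: 29.8
```

Call:
jog_arm(
  motion=[
    [0,0,0,0,0,1,30],
    [0,0,0,0,0,0,30],
    [0,0,0,0,0,0,30],
  ],
)

```text
t: 9.72
eef_pos: [557.5, 361.5, 94.9]
tcp_rot: [-3.141, 0.0, 2.911]
ft_force: [-0.2, -0.6, -2.9]
opening: 0.42
grip_force: 29.8
```

Call:
jog_arm(
  motion=[
    [0,0,0,0,0,1,30],
    [0,0,0,0,0,0,30],
    [0,0,0,0,0,0,30],
  ],
)

```text
t: 10.1
eef_pos: [557.5, 361.4, 93.8]
tcp_rot: [-3.141, -0.0, 2.911]
ft_force: [-1.0, 0.0, -3.9]
opening: 0.418
grip_force: 29.8
```

Call:
jog_arm(
  motion=[
    [0,0,0,0,0,0.7,30],
    [0,0,0,0,0,0,30],
    [0,0,0,0,0,0,30],
  ],
)

```text
t: 10.48
eef_pos: [557.5, 361.5, 93.5]
tcp_rot: [3.142, 0.0, 2.911]
ft_force: [-1.9, -2.1, 4.7]
opening: 0.42
grip_force: 29.8
```

Contact at exactly the expected height, so I'm releasing and rising.

Call:
jog_arm(
  motion=[
    [0,0,0,0,0,0,60],
    [0,0,0,0,0,0,60],
    [0,0,0,0,0,0,60],
    [0,0,0,0,0,-10,60],
    [0,0,0,0,0,-30,60],
    [0,0,0,0,0,-40,60],
    [0,0,0,0,0,-40,60],
  ],
)

```text
t: 11.35
eef_pos: [557.4, 361.5, 215.1]
tcp_rot: [3.141, 0.0, 2.911]
ft_force: [0.3, 0.2, -0.1]
opening: 0.634
grip_force: 0.0
```

Call:
jog_arm(
  motion=[
    [0,0,10,0,0,0,70],
    [0,0,10,0,0,0,70],
    [0,0,10,0,0,0,70],
    [0,0,10,0,0,0,70],
    [0,0,10,0,0,0,70],
    [0,0,10,0,0,0,70],
    [0,0,10,0,0,0,70],
    [0,0,2.3,0,0,0,70],
  ],
)

```text
t: 12.35
eef_pos: [557.5, 361.5, 214.0]
tcp_rot: [3.141, -0.0, 1.646]
ft_force: [-0.7, -0.3, 0.5]
opening: 0.736
grip_force: 0.0
```

Run:
```python
from h import *
a=cam("top");M=masks(a);save(a,"top1.png")
print(fit(a,box(M["teal"],125,195,180,275),10))
print(fit(a,box(M["orange"],322,238,395,275),75))
go(505.1,-188.3,160,94.5)
```

```text
{'c': (557.5, 360.9), 'mean': [561.9000244140625, 358.0], 'size': (158.0, 59.8), 'yaw': -13.1, 'n': 1232}
{'c': (505.2, -188.6), 'mean': [505.29998779296875, -188.10000610351562], 'size': (139.0, 39.6), 'yaw': -85.1, 'n': 870}
t 12.4 turn -0.2 shift [-544.   -95.4   53.9] rpy [180.   -0.   94.3]
```

View pics/top1.png

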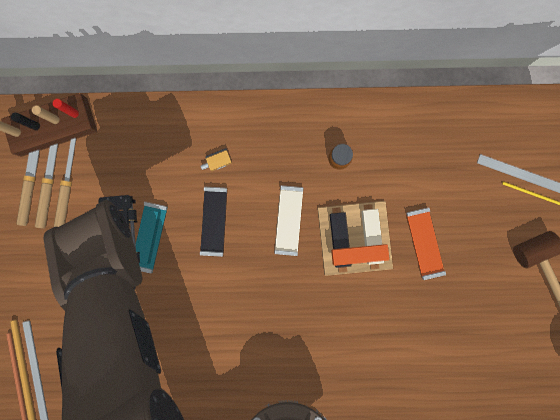

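The teal stone is in its holder at about (149,237) px, partly behind the arm, and the stack is undisturbed. Next is the orange stone.

Call:
jog_arm(
  motion=[
    [0,0,0,-44,-8.4,0,70],
    [0,0,0,-50,-9,0,70],
    [0,0,0,-50,-9,0,70],
    [0,0,0,-50,-9,0,70],
    [0,0,0,-50,-9,0,70],
    [0,0,0,-50,-9,0,70],
    [0,0,0,-50,-9,0,70],
    [0,0,0,-50,-9,0,70],
    [0,0,0,-50,-9,0,70],
    [0,0,0,-50,-9,0,70],
  ],
)

```text
t: 13.65
eef_pos: [506.7, -139.7, 213.9]
tcp_rot: [3.141, 0.001, 1.65]
ft_force: [0.4, -0.1, -0.8]
opening: 0.737
grip_force: 0.0
```

Call:
jog_arm(
  motion=[
    [0,0,0,-40,-6,10,70],
    [0,0,0,-10,0,22,70],
    [0,0,0,0,0,22,70],
    [0,0,0,0,0,0,70],
    [0,0,0,0,0,0,70],
  ],
)

```text
t: 14.28
eef_pos: [505.2, -188.3, 160.2]
tcp_rot: [3.141, 0.001, 1.65]
ft_force: [-0.4, -0.5, -0.2]
opening: 0.74
grip_force: 0.0
```

Run:
```python
from h import *
go(505.1,-188.3,128,94.6)
```

```text
t 14.28 turn -0.1 shift [ 0.  -0.1 32.2] rpy [180.    0.   94.5]
```

Call:
jog_arm(
  motion=[
    [0,0,0,0,0,17,70],
    [0,0,0,0,0,12,70],
    [0,0,0,0,0,3,70],
    [0,0,0,0,0,0,70],
    [0,0,0,0,0,0,30],
    [0,0,0,0,0,0,30],
    [0,0,0,0,0,0,30],
    [0,0,0,0,0,0,30],
    [0,0,0,0,0,0,30],
  ],
)

```text
t: 15.4
eef_pos: [505.0, -188.4, 127.4]
tcp_rot: [3.141, 0.0, 1.649]
ft_force: [0.1, 0.1, 2.3]
opening: 0.416
grip_force: 30.0
```

Call:
jog_arm(
  motion=[
    [0,0,0,0,0,-5,30],
    [0,0,0,0,0,-15,30],
    [0,0,0,0,0,-25,30],
    [0,0,0,0,0,-25,30],
    [0,0,0,0,0,-20,30],
    [0,0,0,0,0,0,30],
  ],
)

```text
t: 16.15
eef_pos: [505.2, -188.4, 219.1]
tcp_rot: [3.139, 0.002, 1.649]
ft_force: [0.2, 0.2, -2.8]
opening: 0.417
grip_force: 30.0
```

Run:
```python
from h import *
go(528.6,-369.4,150,12.3)
```

```text
t 16.15 turn 82.2 shift [-15.7 181.8  69.1] rpy [1.798e+02 1.000e-01 9.450e+01]
```

Call:
jog_arm(
  motion=[
    [0,0,5,0,0,0,30],
    [0,0,10,0,0,0,30],
    [0,0,10,0,0,0,30],
    [0,0,10,0,0,0,30],
    [0,0,10,0,0,0,30],
    [0,0,10,0,0,0,30],
    [0,0,10,0,0,0,30],
    [0,0,10,0,0,0,30],
    [0,0,7.2,0,0,0,30],
  ],
)

```text
t: 17.27
eef_pos: [504.6, -188.2, 216.5]
tcp_rot: [-3.141, 0.001, 0.209]
ft_force: [0.0, -0.8, -2.4]
opening: 0.418
grip_force: 30.0
```

Call:
jog_arm(
  motion=[
    [0,0,0,-1.7,20,0,30],
    [0,0,0,-3,40,0,30],
    [0,0,0,-4,45,0,30],
    [0,0,0,-4,45,0,30],
    [0,0,0,-3,31.8,10,30],
    [0,0,0,0,0,30,30],
    [0,0,0,0,0,29,30],
    [0,0,0,0,0,0,30],
    [0,0,0,0,0,0,30],
  ],
)

```text
t: 18.4
eef_pos: [528.4, -370.0, 149.0]
tcp_rot: [3.141, -0.0, 0.215]
ft_force: [1.0, 0.5, -3.1]
opening: 0.415
grip_force: 30.0
```

Run:
```python
from h import *
go(528.6,-369.4,92.7,12.3)
```

```text
t 18.4 turn 0.0 shift [ 0.3 -0.6 56.3] rpy [180.   -0.   12.3]
```

Call:
jog_arm(
  motion=[
    [0,0,0,0.3,-0.6,20,30],
    [0,0,0,0,0,20,30],
    [0,0,0,0,0,10,30],
    [0,0,0,0,0,4,30],
    [0,0,0,0,0,0,30],
    [0,0,0,0,0,0,30],
  ],
)

```text
t: 19.15
eef_pos: [528.6, -368.8, 94.8]
tcp_rot: [3.141, -0.0, 0.214]
ft_force: [-0.2, -0.9, -1.6]
opening: 0.422
grip_force: 30.0
```

Call:
jog_arm(
  motion=[
    [0,0,0,0,0,0.7,30],
    [0,0,0,0,0,0,30],
    [0,0,0,0,0,0,30],
  ],
)

```text
t: 19.52
eef_pos: [528.4, -368.7, 93.6]
tcp_rot: [3.141, -0.0, 0.214]
ft_force: [-0.4, -0.1, -2.1]
opening: 0.423
grip_force: 30.0
```

Call:
jog_arm(
  motion=[
    [0,0,0,0,0,0.7,30],
    [0,0,0,0,0,0,30],
    [0,0,0,0,0,0,30],
  ],
)

```text
t: 19.9
eef_pos: [528.4, -368.6, 92.8]
tcp_rot: [3.142, 0.0, 0.214]
ft_force: [-0.3, 0.1, -2.2]
opening: 0.42
grip_force: 30.0
```

Call:
jog_arm(
  motion=[
    [0,0,0,0,0,0.5,30],
    [0,0,0,0,0,0,30],
    [0,0,0,0,0,0,30],
  ],
)

```text
t: 20.27
eef_pos: [528.4, -368.7, 92.4]
tcp_rot: [3.141, 0.0, 0.214]
ft_force: [0.3, 0.0, -1.2]
opening: 0.418
grip_force: 30.0
```

Call:
jog_arm(
  motion=[
    [0,0,0,0,0,0.6,30],
    [0,0,0,0,0,0,30],
    [0,0,0,0,0,0,30],
  ],
)

```text
t: 20.65
eef_pos: [528.4, -368.7, 92.4]
tcp_rot: [3.141, -0.0, 0.214]
ft_force: [-2.2, 1.4, 6.5]
opening: 0.421
grip_force: 30.0
```

Call:
jog_arm(
  motion=[
    [0,0,0,0,0,0,60],
    [0,0,0,0,0,0,60],
    [0,0,0,0,0,0,60],
    [0,0,0,0,0,-10,60],
    [0,0,0,0,0,-30,60],
    [0,0,0,0,0,-40,70],
    [0,0,0,0,0,-40,70],
    [0,0,0,0,0,0,70],
  ],
)

```text
t: 21.65
eef_pos: [529.1, -369.2, 215.5]
tcp_rot: [3.137, -0.004, 0.214]
ft_force: [-0.4, 0.1, -0.1]
opening: 0.735
grip_force: 0.0
```

Run:
```python
from h import *
a=cam("top");M=masks(a);save(a,"top2.png")
print(fit(a,box(M["teal"],125,195,180,275),10))
print("cr",fit(a,box(M["cream"],355,200,388,275),45))
print("ch",fit(a,box(M["charcoal"],326,205,354,272),45))
go(550,-224,160,4.5)
r2=a["color"][185:285,110:460]
cv2.imwrite("pics/crop2.png",cv2.resize(a["color"][195:285,310:450][...,::-1],None,fx=5.6,fy=5.6,interpolation=cv2.INTER_NEAREST))
```

```text
{'c': (557.3, 361.1), 'mean': [557.0999755859375, 361.1000061035156], 'size': (158.1, 59.8), 'yaw': -13.2, 'n': 1342}
cr {'c': (550.5, -224.6), 'mean': [550.2999877929688, -224.8000030517578], 'size': (141.3, 44.4), 'yaw': 4.8, 'n': 956}
ch {'c': (545.1, -124.3), 'mean': [544.0999755859375, -123.0999984741211], 'size': (128.5, 6.2), 'yaw': 4.8, 'n': 72}
t 21.7 turn 7.8 shift [  32.7 -142.6   53.5] rpy [ 1.799e+02 -1.000e-01  1.230e+01]
```

View pics/crop2.png

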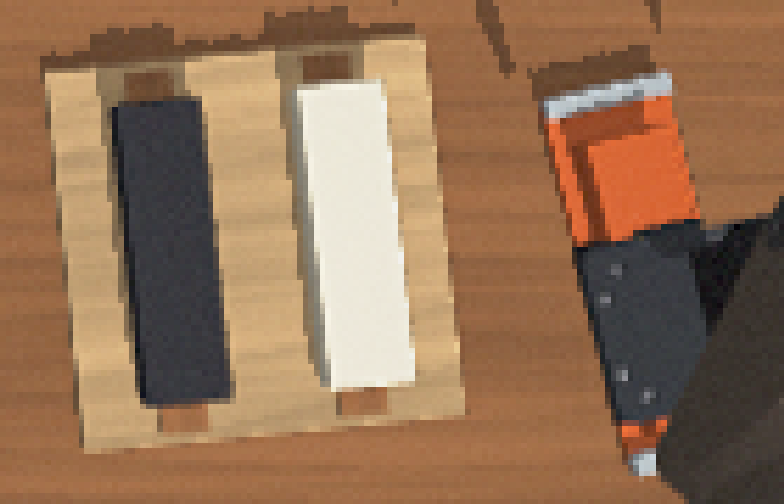

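The two lower stones lie undisturbed, and the orange stone sits within its holder. By corner estimate the cream top-face centre is at px (373.6,236.8) and charcoal at (341.2,239.8). Cream is next.

Run:
```python
from h import *
a=cam("top")
P=ray(a,[[373.6,236.8],[341.2,239.8]],45);print(P)
go(P[0,0],P[0,1],130,4.8)
```

```text
[[ 548.87942623 -228.21367755   45.        ]
 [ 542.44279546 -145.25086692   45.        ]]
t 21.75 turn 7.5 shift [  32.3 -138.1   82. ] rpy [180.   -0.   12.3]
```

Call:
jog_arm(
  motion=[
    [0,0,7.5,0,0,0,70],
    [0,0,0,8.4,-35,0,70],
    [0,0,0,8.4,-35,0,70],
    [0,0,0,8.4,-35,0,70],
    [0,0,0,8.4,-34.5,10,70],
    [0,0,0,0,0,30,70],
    [0,0,0,0,0,30,70],
    [0,0,0,0,0,10,70],
    [0,0,0,0,0,0,70],
    [0,0,0,0,0,0,70],
  ],
)

```text
t: 23.0
eef_pos: [550.5, -227.1, 132.5]
tcp_rot: [3.141, -0.001, 0.083]
ft_force: [0.2, 0.9, 0.8]
opening: 0.737
grip_force: 0.0
```

Run:
```python
from h import *
go(550,-226.5,98,4.8)
```

```text
t 23.0 turn -0.0 shift [-0.5 -0.6 34.5] rpy [180.   -0.    4.8]
```

Call:
jog_arm(
  motion=[
    [0,0,0,-0.5,-0.6,17,70],
    [0,0,0,0,0,13,70],
    [0,0,0,0,0,4,70],
    [0,0,0,0,0,0,70],
    [0,0,0,0,0,0,30],
    [0,0,0,0,0,0,30],
    [0,0,0,0,0,0,30],
    [0,0,0,0,0,0,30],
    [0,0,0,0,0,0,30],
  ],
)

```text
t: 24.12
eef_pos: [549.9, -226.5, 98.0]
tcp_rot: [3.141, -0.001, 0.084]
ft_force: [0.4, -1.0, 2.6]
opening: 0.416
grip_force: 30.0
```

Call:
jog_arm(
  motion=[
    [0,0,0,0,0,-5,30],
    [0,0,0,0,0,-15,30],
    [0,0,0,0,0,-25,30],
    [0,0,0,0,0,-25,30],
    [0,0,0,0,0,-20,30],
    [0,0,0,0,0,0,30],
    [0,0,0,0,0,0,30],
  ],
)

```text
t: 25.0
eef_pos: [549.4, -226.1, 187.4]
tcp_rot: [-3.141, 0.001, 0.083]
ft_force: [-0.6, 0.6, -4.2]
opening: 0.416
grip_force: 30.0
```

Run:
```python
from h import *
go(595.3,-11.7,150,-6.1)
```

```text
t 25.0 turn 10.9 shift [  22.8 -218.    37.4] rpy [-180.     0.     4.8]
```

Call:
jog_arm(
  motion=[
    [0,0,5,0,0,0,30],
    [0,0,5.9,0,0,0,30],
    [0,0,0,2,-20,0,30],
    [0,0,0,4,-38,0,30],
    [0,0,0,5,-45,0,30],
    [0,0,0,5,-45,0,30],
    [0,0,0,4,-40,0,30],
    [0,0,0,2.8,-30,10,30],
    [0,0,0,0,0,27,30],
    [0,0,0,0,0,0,30],
  ],
)

```text
t: 26.25
eef_pos: [594.6, -10.6, 148.8]
tcp_rot: [-3.141, 0.004, -0.104]
ft_force: [0.0, -0.9, -3.2]
opening: 0.417
grip_force: 30.0
```

Run:
```python
from h import *
a=cam("top");M=masks(a)
print("hold",fit(a,box(M["cream"],268,192,308,250),10))
go(595.3,-11.7,93,-6.1)
```

```text
hold {'c': (668.0, -20.6), 'mean': [669.0999755859375, -27.0], 'size': (55.7, 5.3), 'yaw': 89.1, 'n': 39}
t 26.3 turn 0.1 shift [ 0.2  0.5 57. ] rpy [-1.8e+02  1.0e-01 -6.0e+00]
```

Call:
jog_arm(
  motion=[
    [0,0,0,0.2,0.5,20,30],
    [0,0,0,0,0,20,30],
    [0,0,0,0,0,10,30],
    [0,0,0,0,0,4,30],
    [0,0,0,0,0,1,30],
    [0,0,0,0,0,0,30],
    [0,0,0,0,0,0,30],
  ],
)

```text
t: 27.18
eef_pos: [595.9, -12.5, 96.2]
tcp_rot: [3.142, -0.001, -0.107]
ft_force: [0.4, 0.3, -3.5]
opening: 0.415
grip_force: 30.0
```

Call:
jog_arm(
  motion=[
    [0,0,0,0,0,0.7,30],
    [0,0,0,0,0,0,30],
    [0,0,0,0,0,0,30],
  ],
)

```text
t: 27.55
eef_pos: [595.8, -12.5, 95.0]
tcp_rot: [3.141, -0.0, -0.107]
ft_force: [-0.2, -0.6, -3.2]
opening: 0.417
grip_force: 30.0
```

Call:
jog_arm(
  motion=[
    [0,0,0,0,0,1,30],
    [0,0,0,0,0,0,30],
    [0,0,0,0,0,0,30],
  ],
)

```text
t: 27.92
eef_pos: [595.7, -12.5, 94.0]
tcp_rot: [3.141, 0.0, -0.107]
ft_force: [0.8, -0.1, -2.8]
opening: 0.42
grip_force: 30.0
```

Call:
jog_arm(
  motion=[
    [0,0,0,0,0,0.7,30],
    [0,0,0,0,0,0,30],
    [0,0,0,0,0,0,30],
  ],
)

```text
t: 28.3
eef_pos: [595.8, -12.5, 93.3]
tcp_rot: [3.142, -0.0, -0.107]
ft_force: [-0.3, -0.3, -2.9]
opening: 0.412
grip_force: 30.0
```

Call:
jog_arm(
  motion=[
    [0,0,0,0,0,0.5,30],
    [0,0,0,0,0,0,30],
    [0,0,0,0,0,0,30],
  ],
)

```text
t: 28.68
eef_pos: [595.8, -12.4, 93.0]
tcp_rot: [3.142, -0.0, -0.107]
ft_force: [-0.8, -0.2, 1.1]
opening: 0.417
grip_force: 30.0
```

Call:
jog_arm(
  motion=[
    [0,0,0,0,0,0.2,60],
    [0,0,0,0,0,0,60],
    [0,0,0,0,0,0,60],
    [0,0,0,0,0,-10,60],
    [0,0,0,0,0,-30,60],
    [0,0,0,0,0,-40,70],
    [0,0,0,0,0,-10,70],
    [0,0,-5,0,0,0,70],
    [0,0,-5.9,0,0,0,70],
    [0,0,0,0,0,0,70],
  ],
)

```text
t: 29.92
eef_pos: [595.5, -12.4, 182.3]
tcp_rot: [-3.142, 0.001, 0.083]
ft_force: [1.1, -0.3, -0.6]
opening: 0.737
grip_force: 0.0
```

Run:
```python
from h import *
go(543.4,-143,130,4.8)
```

```text
t 29.93 turn -0.1 shift [-62.9 125.7  52.3] rpy [-180.     0.     4.7]
```

Call:
jog_arm(
  motion=[
    [0,0,0,-14,28,0,70],
    [0,0,0,-18,36,0,70],
    [0,0,0,-18,36,0,70],
    [0,0,0,-12.9,25.7,10,70],
    [0,0,0,0,0,20,70],
    [0,0,0,0,0,18,70],
    [0,0,0,0,0,0,70],
    [0,0,0,0,0,0,70],
  ],
)

```text
t: 30.92
eef_pos: [543.8, -143.0, 135.0]
tcp_rot: [3.141, -0.0, 0.083]
ft_force: [0.2, 0.0, 0.5]
opening: 0.734
grip_force: 0.0
```

Run:
```python
from h import *
go(543.4,-143,98,4.8)
```

```text
t 30.93 turn -0.1 shift [-0.4  0.  37. ] rpy [180.   -0.    4.7]
```

Call:
jog_arm(
  motion=[
    [0,0,0,-0.4,0,17,70],
    [0,0,0,0,0,14,70],
    [0,0,0,0,0,5.5,70],
    [0,0,0,0,0,0,70],
    [0,0,0,0,0,0,30],
    [0,0,0,0,0,0,30],
    [0,0,0,0,0,0,30],
    [0,0,0,0,0,0,30],
    [0,0,0,0,0,0,30],
  ],
)

```text
t: 32.05
eef_pos: [543.3, -143.1, 98.4]
tcp_rot: [3.141, -0.001, 0.083]
ft_force: [-0.3, -1.3, 3.3]
opening: 0.415
grip_force: 30.0
```

Call:
jog_arm(
  motion=[
    [0,0,0,0,0,-5,30],
    [0,0,0,0,0,-15,30],
    [0,0,0,0,0,-25,30],
    [0,0,0,0,0,-30,30],
    [0,0,0,0,0,-25,30],
    [0,0,0,0,0,0,30],
    [0,0,0,0,0,0,30],
  ],
)

```text
t: 32.92
eef_pos: [542.8, -142.8, 197.6]
tcp_rot: [-3.141, 0.001, 0.083]
ft_force: [0.1, 0.3, -2.6]
opening: 0.418
grip_force: 30.0
```

Run:
```python
from h import *
a=cam("top");M=masks(a);m=box(M["charcoal"],195,186,232,256);print(fit(a,m,10))
m=box((a["color"].max(-1)<95)&(a["color"].max(-1)-a["color"].min(-1)<25),195,186,232,256);print(fit(a,m,10))
print("cream",fit(a,box(M["cream"],268,190,308,252),40))
cv2.imwrite("pics/crop3.png",cv2.resize(a["color"][175:275,180:320][...,::-1],None,fx=5,fy=5,interpolation=cv2.INTER_NEAREST))
go(597,188,150,-3.6)
```

```text
{'c': (596.8, 187.3), 'mean': [596.4000244140625, 187.3000030517578], 'size': (157.6, 59.9), 'yaw': -4.0, 'n': 1346}
{'c': (596.0, 187.7), 'mean': [596.0, 187.60000610351562], 'size': (160.9, 60.4), 'yaw': -4.0, 'n': 1380}
cream {'c': (594.3, -10.7), 'mean': [594.0999755859375, -10.899999618530273], 'size': (163.5, 59.9), 'yaw': -6.1, 'n': 1430}
t 32.98 turn 8.4 shift [  33.4 -333.6   47.3] rpy [-1.8e+02  1.0e-01  4.8e+00]
```

View pics/crop3.png

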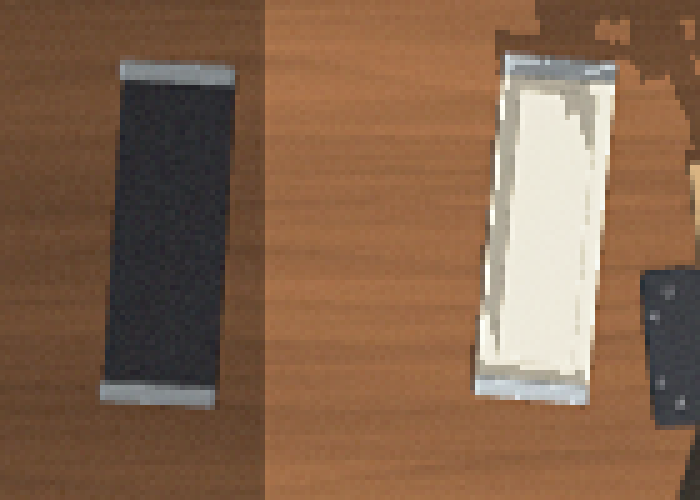

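The cream stone lies inside its holder, between the stops, and the charcoal holder at (170,232) in the crop is clear. I'm carrying the charcoal stone over.

Call:
jog_arm(
  motion=[
    [0,0,4,0,0,0,30],
    [0,0,4.8,0,0,0,30],
    [0,0,0,2,-23,0,30],
    [0,0,0,4,-40,0,30],
    [0,0,0,4.5,-50,0,30],
    [0,0,0,4.5,-50,0,30],
    [0,0,0,4.5,-50,0,30],
    [0,0,0,4.5,-50,0,30],
    [0,0,0,4,-40,0,30],
    [0,0,0,2.5,-30,10,30],
  ],
)

```text
t: 34.22
eef_pos: [596.9, 188.9, 187.1]
tcp_rot: [3.141, 0.001, -0.069]
ft_force: [-0.1, -0.1, -3.5]
opening: 0.417
grip_force: 30.0
```

Call:
jog_arm(
  motion=[
    [0,0,0,0,0,25,30],
    [0,0,0,0,0,15,30],
    [0,0,0,0,0,0,30],
  ],
)

```text
t: 34.6
eef_pos: [596.4, 186.6, 146.4]
tcp_rot: [3.141, 0.003, -0.071]
ft_force: [0.0, 0.0, -2.3]
opening: 0.423
grip_force: 30.0
```

Run:
```python
from h import *
go(596.5,187.5,93.2,-4)
```

```text
t 34.6 turn -0.0 shift [ 0.  -0.9 53.2] rpy [179.9   0.2  -4. ]
```

Call:
jog_arm(
  motion=[
    [0,0,0,0,-0.9,20,30],
    [0,0,0,0,0,20,30],
    [0,0,0,0,0,9,30],
    [0,0,0,0,0,3,30],
    [0,0,0,0,0,0,30],
    [0,0,0,0,0,0,30],
  ],
)

```text
t: 35.35
eef_pos: [597.3, 188.0, 96.8]
tcp_rot: [-3.141, -0.001, -0.07]
ft_force: [-0.0, -0.4, -3.6]
opening: 0.418
grip_force: 30.0
```

Call:
jog_arm(
  motion=[
    [0,0,0,0,0,0.7,30],
    [0,0,0,0,0,0,30],
    [0,0,0,0,0,0,30],
  ],
)

```text
t: 35.72
eef_pos: [597.0, 187.9, 95.5]
tcp_rot: [3.142, -0.0, -0.07]
ft_force: [-0.6, 0.3, -2.6]
opening: 0.423
grip_force: 30.0
```

Call:
jog_arm(
  motion=[
    [0,0,0,0,0,1.2,30],
    [0,0,0,0,0,0,30],
    [0,0,0,0,0,0,30],
  ],
)

```text
t: 36.1
eef_pos: [597.0, 187.9, 94.1]
tcp_rot: [3.141, 0.0, -0.07]
ft_force: [-0.3, -0.1, -3.4]
opening: 0.42
grip_force: 30.0
```

Call:
jog_arm(
  motion=[
    [0,0,0,0,0,0.6,30],
    [0,0,0,0,0,0,30],
    [0,0,0,0,0,0,30],
  ],
)

```text
t: 36.48
eef_pos: [597.0, 187.9, 93.6]
tcp_rot: [3.142, -0.0, -0.07]
ft_force: [-0.5, -0.6, -2.7]
opening: 0.417
grip_force: 30.0
```

Call:
jog_arm(
  motion=[
    [0,0,0,0,0,0.5,30],
    [0,0,0,0,0,0,30],
    [0,0,0,0,0,0,30],
  ],
)

```text
t: 36.85
eef_pos: [597.0, 187.9, 93.4]
tcp_rot: [3.142, -0.0, -0.07]
ft_force: [-2.1, -0.5, 3.3]
opening: 0.422
grip_force: 30.0
```

Contact again. I'll release, lift and move clear toward the base so I can check the holders.

Call:
jog_arm(
  motion=[
    [0,0,0,0,0,0,60],
    [0,0,0,0,0,0,60],
    [0,0,0,0,0,0,60],
    [0,0,0,0,0,-10,60],
    [0,0,0,0,0,-30,60],
    [0,0,0,0,0,-40,70],
    [0,0,0,0,0,-40,70],
    [0,0,0,-40,30,0,70],
    [0,0,0,-50,50,0,70],
    [0,0,0,-50,30,0,70],
  ],
)

```text
t: 38.1
eef_pos: [454.4, 92.3, 213.8]
tcp_rot: [3.142, -0.001, -0.07]
ft_force: [0.9, -1.1, -0.3]
opening: 0.738
grip_force: 0.0
```

Run:
```python
from h import *
a=cam("top")
cv2.imwrite("pics/crop4.png",cv2.resize(a["color"][140:300,120:460][...,::-1],None,fx=2.35,fy=2.35,interpolation=cv2.INTER_CUBIC))
W=world(a)
for n,(u,v) in dict(teal=(149,237),char=(213,221),cream=(289,220),orange=(426,244)).items():print(n,W[v-12:v+13:6,u,2].round(0))
```

```text
teal [38. 43. 40. 43. 40.]
char [42. 42. 41. 40. 40.]
cream [44. 41. 40. 42. 38.]
orange [36. 38. 40. 40. 43.]
```

View pics/crop4.png

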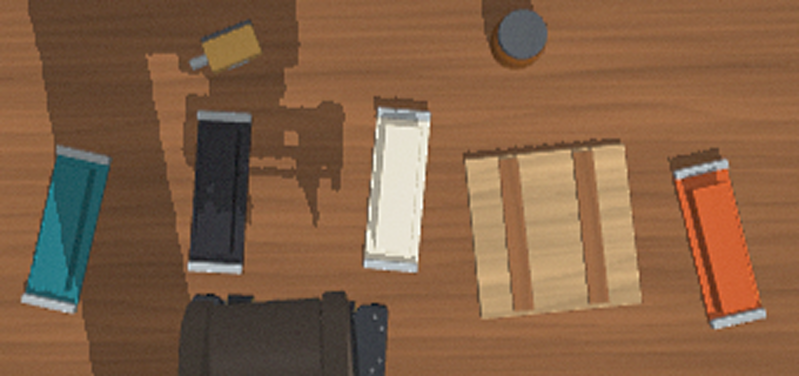

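All four stones lie flat with tops near 40 mm, and the jar and guide are untouched. In the crop the orange stone's near end at (735,313) looks close to its stop, so I'll zoom in on it.

Run:
```python
from h import *
a=cam("top");b=cam("side")
A=cv2.resize(a["color"][200:285,400:455],None,fx=7,fy=7,interpolation=cv2.INTER_CUBIC)[:590]
B=cv2.resize(b["color"][110:155,305:390],None,fx=4.6,fy=4.6,interpolation=cv2.INTER_CUBIC)
c=np.zeros((590,A.shape[1]+B.shape[1],3),np.uint8);c[:,:A.shape[1]]=A[:590] if len(A)>=590 else 0;c[:B.shape[0],A.shape[1]:]=B
print(A.shape,B.shape);cv2.imwrite("pics/or.png",c[...,::-1])
def proj(c,p):
    q=(c["world_to_cam"]@np.r_[p,1])[:3];K=c["camera_matrix"];return np.array([K[0,2]+K[0,0]*q[0]/-q[2],K[1,2]+K[1,1]*-q[1]/-q[2]])
# expected pixel (zoomed crop) of stone end edge midpoints if stone at (528.4,-368.7), and stop inner edges
t=np.radians(12.3);d=np.array([np.cos(t),np.sin(t),0])
for n,r,z in(("far top",70,40),("near top",-70,40),("far stop in top",80,19),("near stop in top",-80,19)):
    print(n,((proj(a,np.array([528.4,-368.7,z])+r*d)-[400,200]+.5)*7).round(0))
```

```text
(590, 385, 3) (207, 391, 3)
far top [156. 125.]
near top [249. 498.]
far stop in top [133. 102.]
near stop in top [239. 521.]
```

View pics/or.png

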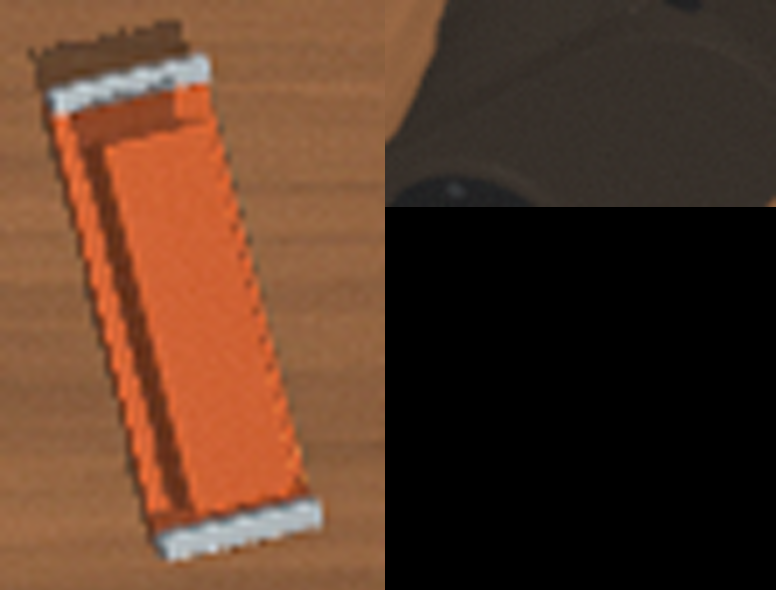

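The zoom shows the orange stone between its stops, with the near end at (249,505) and the stop's inner edge at about (240,517), and centred sideways once the viewing angle is allowed for. All stones are in place, so I'm handing in.

```bash
python3 -c "
from cell import env
print(env.job_done())"
```

```text
the job is handed in; nothing more can be done
None
```

I placed all four whetstones flat in the holders of their own colours, each set down rather than dropped, and left the oil jar and honing guide alone; the job was handed in at about 38 s, and no verdict was shown.

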